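Put the washed grain mill back together

ROBOT

A 6-joint arm with a two-finger parallel gripper is mounted at the origin on the work surface. World frame = base frame: x ahead of the robot, y to its left, z up, the work surface at z = 0. Lengths are in m, angles in rad, forces in N, time in s.
With the tool pointing down it reaches from about 0.225 to 0.875 m from the base axis. Payload 3.4 kg.
Tool frame: the origin (TCP) lies between the finger pads; the fingertips stand robot.tip_reach ahead of it and the grasp point (between the pads) lies 8 mm behind it (robot.tip_reach is the distance from the TCP to the fingertips, in m); z points along the fingers, y is the line along which they close (so a half turn about z gives the same grasp; the last joint's range is limited). The gripper opens to 85 mm and grips with 20 to 120 N. Pads are 22 mm wide; open, the fingers measure 114 mm over their backs; the gripper's body (76 mm by 85 mm) begins 54 mm behind the grasp point. The pads swing forward as they close: fully open they stand 13 mm farther back than shut.
Start: joints at [-0.121, 0.276, 1.505, -0, 1.361, -0.121], TCP at [0.575, -0, 0.242] pointing down, gripper open.
Joint ranges: [-2.89, 2.89], [-0.75, 2.08], [0.22, 2.7], [-1.18, 4.32], [0.11, 2.71], [-2.7, 2.7]. Speed limits (rad/s): [2.57, 2.57, 3.14, 3.14, 3.14, 3.14].

INTERFACE

Orientations are given as a 3x3 rotation matrix whose columns are the frame's x, y, z axes.
In Python, from workcell import robot gives the robot as it stands.
- The arm moves only by the tool drive_tool, never from a script. Its argument "moves" is a list of rows, each a list of 2 entries, a list of its own where there are three numbers: the shift along the world's x, y, z in cm, then the turn, a rotation vector about the world's x, y, z in rad. In form: [[[x, y, z], [wx, wy, wz]], ...]. A call has 1 to 20 rows; each row is the pose to reach, as a shift and turn from the pose commanded when the call began; what a row does not reach only later rows make up. A row lasts 1/12 s, in which the tool goes at most 41.7 mm and 7.16 degrees, less where a joint would pass 70% of its speed; a pose out of reach is approached as far as the arm can. A call with a gripper value outside its range is refused whole. "gripper" is the closure, from -1 (fully open) to 1 (shut), set as the call begins (left out, the last holds). The fingers move at their own pace and stop on an object; the grip force is fixed at half the most. Time passes only in rows, so rows that repeat a pose let the fingers close. It gives the time, the measured TCP pose, the force, the opening and the grip force at its end, in the units of the state.
- robot.observe(): the state, without advancing time (a new reading comes with each control period).
- robot.read_camera(name): name is "scene" or "side" or "wrist"; returns a dict with "image" (400x640x3 uint8, red, green, blue), "depth" (400x640 float32, m along the optical axis (not along the pixel's ray), 0 where there is no reading), "fx", "fy", "cx", "cy" (pixels), "k1" (the pictures are not rectified: a ray, as slopes to the right and down, at radius r is drawn at 1 + k1 r^2 times it, then the intrinsics apply), "rvec" (rotation vector, rad) and "tvec" (3), from world to camera coordinates, as OpenCV has them; the wrist camera has in their place "tool_from_camera" (4x4, takes a point from camera to tool coordinates, whose origin is the TCP and whose axes are the flange's). Camera axes: x right, y down, z forward; pixel columns grow to the right and rows downward; lengths in m; the calibration is good to about 2 mm. A picture is of the moment at which its call begins: read the wrist's pose just before it.
- robot.finish_job(): hands the job in; it is judged then, once.
The state is a dict: "clock": time; "joint_positions": joint angles; "joint_vel": joint speeds; "effort": joint torques, N m; "position": TCP position; "eef_rot": TCP orientation; "wrist_force": force on the tool from outside, world axes, zero at the start; "torque": the same for the moment, N m; "width": finger opening in m; "finger_force": force on a finger pad.
Only numpy, scipy, OpenCV 4.12 (cv2) and the standard library are available. Lean on these libraries where they do the work, as an engineer would, in place of code of your own. Each camera call takes 0.05 s, during which the arm holds its last target. There are 200 camera calls.

TASK

Put the hand grain mill back together after its wash. First take the orange wing nut off the spindle and park it on the cork coaster; then fit over the spindle, in this order, the stone burr, the purple spacer and the aluminium plate, and last put the wing nut back on top, each part lying flat on the one below. Lower the rings right down onto the stack rather than letting them fall, and leave the frosted jar standing where it is.

Things in the scene. Friction and masses are not known exactly. Their poses are not given: they have to be found in the camera images.
- mill: Mill base, fixed: round green housing 110 mm across, 34 mm high, flat steel top; small chute at its foot on -x, out to 67 mm; in the middle an upright plain steel spindle 12 mm thick, standing 56 mm above the top (tip 90 mm above the shelf, last 10 mm tapering to 4 mm). Origin at the centre of the underside, below the spindle; z up.
- burr: Plain flat ring (pale beige grinding stone with grooves), outside 60 mm across, 16 mm thick, with a 22 mm round hole right through. Origin at the centre of its underside, z up, yaw means nothing. Lies flat on the shelf at the start, gripped across its outside. Weighs about 0.08 to 0.17 kg. Goes on first, flat on the housing's top.
- spacer: Plain flat ring (purple plastic spacer), outside 50 mm across, 16 mm thick, with a 22 mm round hole right through. Origin at the centre of its underside, z up, yaw means nothing. Lies flat on the shelf at the start, gripped across its outside. About 30 g. Goes on second, on the burr.
- plate: Plain flat ring (bare aluminium plate), outside 40 mm across, 12 mm thick, with a 22 mm round hole right through. Origin at the centre of its underside, z up, yaw means nothing. Lies flat on the shelf at the start, gripped across its outside. About 35 g. Goes on third, on the spacer.
- wingnut: Orange wing nut, 30 to 60 g: hub 30 mm across, 18 mm high, plain 22 mm through hole (no thread: lifts off, slides on); two wings 8 mm thick along x and -x, out to 28 mm, from 5 to 25 mm up. Grip the hub, closing along y. Origin at the centre of its underside, z up. Starts on the mill's top round the spindle, any yaw; goes back last, on the plate.
- coaster: Round cork coaster, 90 mm across, 5 mm thick, fixed to the shelf. Origin at the centre of its underside.
- jar: Frosted glass jar with a steel flip-top lid, 80 mm across, 98 mm high, standing loose beyond the parts. Origin at the centre of its underside. Not to be moved.
Mind the look-alikes: they are no part of the job. Leave any green look-alike of the spacer alone.

How it is judged:
By the outcome, as a careful person would: the job done as asked, in the order asked, and still so for the second after the job is handed in, with the robot touching nothing.
It also fails if it takes over 134 s, if anything falls off the work surface, if the arm or the gripper's body presses on something with over 40 N, if the wrist force passes 120 N, or if a joint passes its speed limit or range.

## Working session

There is one attempt and no reset: what is moved stays moved. The work goes in short steps, Python scripts to look and compute and a tool call to move; the robot and the scene stay as the last step left them, time stands still between calls to the robot, and variables do not carry over. Pictures are saved under pics/ and viewed, at most 14 in all, crops included, and the job is handed in when it is done.

Besides the shell and the picture viewer there is one more tool, called after "Call:" as name([rows], argument=value, ...), one row to a line, values as JSON. drive_tool: Moves the arm, as the interface text tells. Its arguments: {"type":"object","properties":{"moves":{"type":"array"},"gripper":{"type":"number"}},"required":["moves"]}

```bash
ls; mkdir -p pics; cat > h.py <<'E'
import numpy as np, cv2
from workcell import robot
def cam(name):
    s=robot.observe() if name=="wrist" else None
    c=robot.read_camera(name)
    if name=="wrist":
        T=np.eye(4);T[:3,:3]=s["eef_rot"];T[:3,3]=s["position"]
        c["M"]=T@np.array(c["tool_from_camera"])
    else:
        R=cv2.Rodrigues(np.array(c["rvec"],float))[0];M=np.eye(4)
        M[:3,:3]=R.T;M[:3,3]=-R.T@np.array(c["tvec"],float).ravel();c["M"]=M
    c["K"]=np.array([[c["fx"],0,c["cx"]],[0,c["fy"],c["cy"]],[0,0,1]])
    return c
def slopes(c,uv):
    p=np.array(uv,float).reshape(-1,1,2)
    return cv2.undistortPoints(p,c["K"],np.array([c["k1"],0,0,0,0.])).reshape(-1,2)
def world(c,uv,d):
    s=slopes(c,uv);d=np.array(d).reshape(-1,1)
    P=np.hstack([s*d,d]);return P@c["M"][:3,:3].T+c["M"][:3,3]
def onplane(c,uv,z):
    s=slopes(c,uv);r=np.hstack([s,np.ones((len(s),1))])@c["M"][:3,:3].T;o=c["M"][:3,3]
    return o+r*((z-o[2])/r[:,2:])
def cloud(c):
    v,u=np.mgrid[:400,:640];return world(c,np.stack([u,v],-1).reshape(-1,2),c["depth"].ravel()).reshape(400,640,3)
def save(c,n):cv2.imwrite("pics/%s.png"%n,c["image"][:,:,::-1])
E
python3 - <<'E'
from h import *
print(robot.tip_reach,robot.observe())
for n in("scene","side","wrist"):
    c=cam(n);save(c,n+"0");print(n,c["M"].round(3).tolist(),c["fx"],c["k1"]); np.savez("/tmp/%s0.npz"%n,**c)
E
```

```text
pics
0.011 {'clock': 0.0, 'joint_positions': array([-1.21010815e-01,  2.76598768e-01,  1.50614972e+00, -5.96711234e-06,
        1.36070947e+00, -1.21026510e-01]), 'joint_vel': array([-0.00023698, -0.00105559,  0.00085952, -0.00027326, -0.00119427,
       -0.00048492]), 'effort': array([ 6.20495921e-04, -4.16768074e+01, -2.45808578e+01, -1.52056768e-04,
        1.11346930e-02,  1.69860516e-05]), 'position': array([5.74479898e-01, 4.95612616e-05, 2.41430943e-01]), 'eef_rot': array([[-1.67416582e-05,  9.99998284e-01, -1.85236506e-03],
       [ 9.99999976e-01,  1.71480552e-05,  2.19377901e-04],
       [ 2.19409290e-04, -1.85236135e-03, -9.99998260e-01]]), 'wrist_force': array([0.4648476 , 0.00065222, 0.31504511]), 'torque': array([-0.01197516, -0.01479845,  0.02273246]), 'finger_force': 0.0, 'width': 0.08546903651526182}
scene [[0.427, 0.572, -0.7, 1.173], [0.904, -0.262, 0.337, -0.165], [0.009, -0.777, -0.629, 0.589], [0.0, 0.0, 0.0, 1.0]] 422.5425736267985 -0.01066050818754801
side [[0.683, -0.422, 0.596, 0.165], [-0.73, -0.406, 0.55, -0.275], [0.01, -0.811, -0.585, 0.484], [0.0, 0.0, 0.0, 1.0]] 369.16796816174485 -0.027775616976651128
wrist [[1.0, 0.001, -0.002, 0.576], [0.0, -0.959, -0.282, 0.071], [-0.002, 0.282, -0.959, 0.373], [0.0, 0.0, 0.0, 1.0]] 285.96299371009565 -0.04568396731098803
```

View pics/scene0.png

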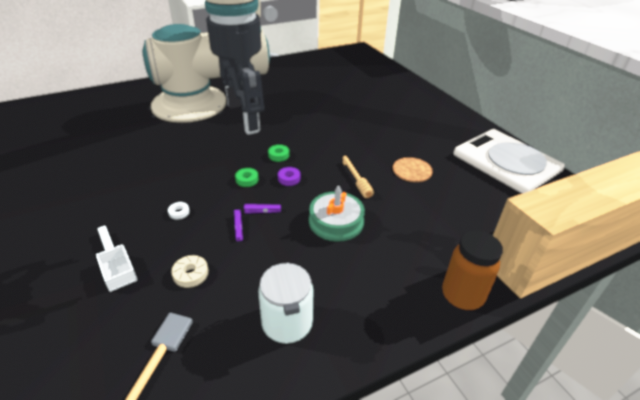

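View pics/side0.png

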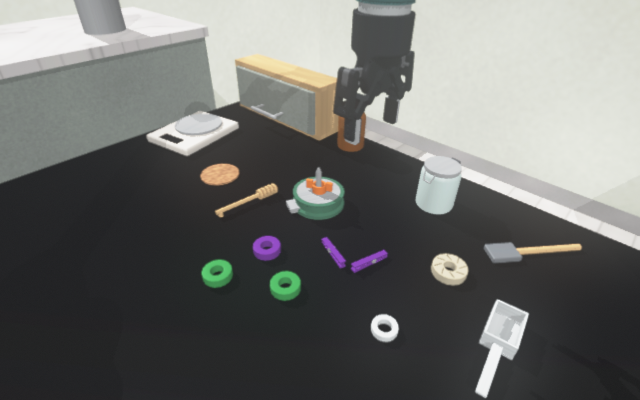

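View pics/wrist0.png

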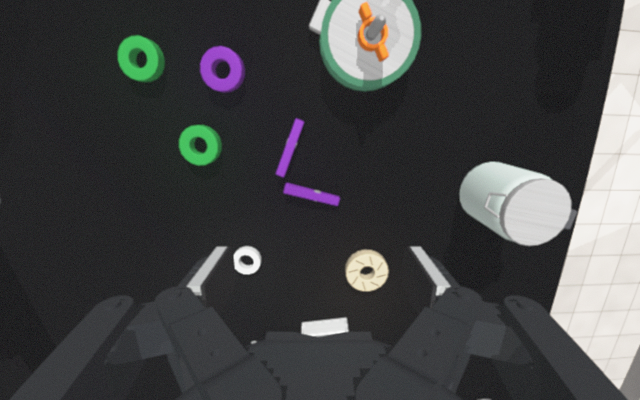

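Scene picture candidates:
- **Spacer:** the purple ring at scene (289,176), side (267,247), wrist (222,68). The green rings at scene (247,177) and (279,152) are the look-alikes. The purple bars at (238,225) and (263,208) aren't rings.
- **Plate:** the only pale, small ring, at scene (179,211), side (384,328), wrist (247,260).
- **Burr:** the beige ring at scene (190,270), wrist (367,270).
- **Others:** mill at scene (337,213), coaster (413,169), jar (287,302).

I'll measure these and confirm with one crop.

```bash
cat > m.py <<'E'
from h import *
from scipy.optimize import least_squares
C={n:dict(np.load("/tmp/%s0.npz"%n)) for n in("scene","side","wrist")}
seeds={"spacer":((289,176),(267,247),(222,68)),"plate":((179,211),(384,328),(247,260)),"burr":((190,270),(449,268),(367,270)),
"mill":((337,213),(318,196),(370,35)),"coaster":((413,169),(220,174),None),"jar":((287,285),(442,168),(535,210)),
"green1":((247,177),(286,286),(200,145)),"green2":((279,152),(217,273),(141,58))}
for k,ss in seeds.items():
    for n,s in zip(C,ss):
        if s is None: continue
        c=C[n];P=cloud(c);W=45
        sub=P[max(0,s[1]-W):s[1]+W,max(0,s[0]-W):s[0]+W].reshape(-1,3)
        c0=np.median(P[s[1]-12:s[1]+13,s[0]-12:s[0]+13].reshape(-1,3),0)
        ok=(np.hypot(*(sub-c0)[:,:2].T)<.07)&(sub[:,2]>(.003 if k=="coaster" else .006));q=sub[ok]
        hz=np.percentile(q[:,2],[50,80,95])
        t=q[np.abs(q[:,2]-np.median(q[q[:,2]>hz[0]-.001][:,2]))<.003]
        (x,y),r=cv2.minEnclosingCircle(t[:,:2].astype(np.float32))
        print(k,n,"h",hz.round(4),"enc",round(x,4),round(y,4),"r",round(r,4),len(t))
a=C["scene"]["image"][140:235,160:420];b=C["wrist"]["image"][0:300,100:460]
cv2.imwrite("pics/crop1.png",np.hstack([cv2.resize(a,(480,600))[:, :, ::-1][:0]]) if 0 else cv2.resize(b,(720,600),interpolation=cv2.INTER_CUBIC)[:,:,::-1])
E
python3 m.py
```

```text
spacer scene h [0.0165 0.0177 0.0186] enc 0.4587 0.1243 r 0.0259 200
spacer side h [0.0161 0.017  0.0178] enc 0.4511 0.1029 r 0.0483 369
spacer wrist h [0.0159 0.0166 0.0173] enc 0.4618 0.1239 r 0.0253 1241
plate scene h [0.0128 0.014  0.0151] enc 0.4708 -0.1255 r 0.021 146
plate side h [0.0126 0.0135 0.0143] enc 0.471 -0.1278 r 0.0202 375
plate wrist h [0.0117 0.0124 0.0131] enc 0.4739 -0.128 r 0.0205 381
burr scene h [0.017  0.018  0.0188] enc 0.6424 -0.142 r 0.0305 622
burr side h [0.0161 0.0169 0.0177] enc 0.6427 -0.143 r 0.0313 627
burr wrist h [0.0159 0.0166 0.0172] enc 0.6444 -0.1427 r 0.0304 1068
mill scene h [0.0355 0.0371 0.0596] enc 0.6292 0.1548 r 0.0548 1257
mill side h [0.0349 0.0366 0.0588] enc 0.629 0.1551 r 0.0544 892
mill wrist h [0.0347 0.0358 0.0588] enc 0.6315 0.155 r 0.0542 5719
coaster scene h [0.0061 0.0071 0.0079] enc 0.5497 0.3981 r 0.0665 722
coaster side h [0.006  0.0067 0.0075] enc 0.5528 0.3954 r 0.0572 615
jar scene h [0.0975 0.0994 0.1003] enc 0.8074 -0.0273 r 0.0422 1701
jar side h [0.0724 0.0985 0.0996] enc 0.8086 -0.0281 r 0.043 615
jar wrist h [0.0974 0.0983 0.099 ] enc 0.81 -0.026 r 0.0417 3576
green1 scene h [0.0165 0.0178 0.0191] enc 0.4334 0.0574 r 0.0487 217
green1 side h [0.0161 0.0171 0.0179] enc 0.4229 0.0361 r 0.0256 488
green1 wrist h [0.0159 0.0166 0.0172] enc 0.4255 0.0357 r 0.0254 1004
green2 scene h [0.0166 0.0179 0.0188] enc 0.3617 0.1367 r 0.0266 161
green2 side h [0.0159 0.0168 0.0175] enc 0.3613 0.1377 r 0.0255 445
green2 wrist h [0.0158 0.0166 0.0172] enc 0.3643 0.1379 r 0.0255 1206
```

View pics/crop1.png

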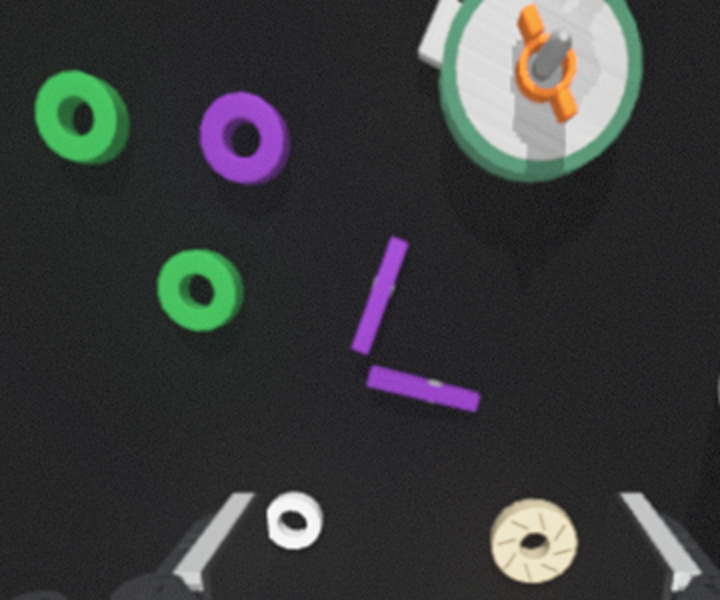

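The crop confirms the purple ring at (245,138), with the green ones at (82,116) and (200,290), the pale plate at (294,520) and the grooved burr at (534,540). Heights and radii match the text. Next I need the nut's yaw, the spindle, the coaster centre and the fingertip geometry.

```bash
cat > m2.py <<'E'
from h import *
C={n:dict(np.load("/tmp/%s0.npz"%n)) for n in("scene","side","wrist")}
for n,c in C.items():
    P=cloud(c);hsv=cv2.cvtColor(c["image"],cv2.COLOR_RGB2HSV)
    near=np.hypot(P[...,0]-.63,P[...,1]-.155)<.05
    o=near&(hsv[...,0]<18)&(hsv[...,1]>130)&(P[...,2]>.038)
    q=P[o];w=q[q[:,2]>.054];m=w[:,:2].mean(0)
    (cx,cy),(a,b),an=cv2.minAreaRect(w[:,:2].astype(np.float32))
    print(n,"wing n",len(w),"zmax",np.percentile(q[:,2],98).round(4),"rect",round(cx,4),round(cy,4),round(a,4),round(b,4),round(an,1),
     "pca deg",np.degrees(np.arctan2(*np.linalg.eigh(np.cov(w[:,:2].T))[1][::-1,1])).round(1))
    t=P[near&(P[...,2]>.07)];print("  spindle",len(t),np.median(t,0).round(4) if len(t) else "", t[:,2].max().round(4) if len(t) else "")
    k=(hsv[...,0]<20)&(hsv[...,1]>60)&(np.hypot(P[...,0]-.55,P[...,1]-.395)<.055)&(np.abs(P[...,2]-.005)<.006)
    if k.sum()>50:
        (x,y),r=cv2.minEnclosingCircle(P[k][:,:2].astype(np.float32));print("  coaster",x,y,r)
c=C["wrist"];P=cloud(c);T=np.array([.5745,0,.2414])
f=P[(P[...,2]>.15)]-T
for s in(1,-1):
    g=f[(f[:,0]*s>.03)];i=np.argsort(g[:,2])[:40];print("finger tip rel",np.median(g[i],0).round(4),g[:,2].min())
E
python3 m2.py
```

```text
scene wing n 54 zmax 0.0613 rect 0.6347 0.1553 0.0161 0.058 26.3 pca deg 116.4
  spindle 57 [0.6329 0.1539 0.0813] 0.0913
  coaster 0.547324001789093 0.40039539337158203 0.051925502717494965
side wing n 51 zmax 0.0603 rect 0.6252 0.1501 0.0159 0.0512 30.4 pca deg 116.2
  spindle 46 [0.6264 0.1534 0.0808] 0.0916
  coaster 0.5512610673904419 0.40340250730514526 0.049464959651231766
wrist wing n 224 zmax 0.06 rect 0.628 0.1507 0.0163 0.0545 28.7 pca deg 116.6
  spindle 179 [0.6301 0.153  0.083 ] 0.091
finger tip rel [ 0.0441 -0.0005  0.0032] 0.0021561039888290667
finger tip rel [-0.0415 -0.0007  0.0034] 0.001732153495069888
```

Call:
drive_tool([
  [[1.4,3.8,0],[0,0,0.12]],
  [[2.8,7.6,-2],[0,0,0.24]],
  [[4.2,11.4,-4],[0,0,0.36]],
  [[5.5,15.2,-6],[0,0,0.462]],
  [[5.5,15.2,-8],[0,0,0.462]],
  [[5.5,15.2,-8],[0,0,0.462]],
  [[5.5,15.2,-8],[0,0,0.462]],
], gripper=-0.2)

```text
clock: 0.73
position: [0.6287, 0.1523, 0.1603]
eef_rot: [[-0.447, 0.895, -0.005], [0.895, 0.447, -0.001], [0.001, -0.005, -1.0]]
wrist_force: [0.1, -0.4, 0.2]
width: 0.0513
finger_force: 0.0
```

```bash
cat > look.py <<'E'
import sys
from h import *
# look.py name x y lo hi : centroid of wrist-cloud points near x,y with z in lo..hi
c=cam("wrist");save(c,sys.argv[1]);P=cloud(c);s=robot.observe();print("t",s["clock"],"tcp",s["position"].round(4),"w",s["width"])
x,y,lo,hi=map(float,sys.argv[2:6]);R=float(sys.argv[6]) if len(sys.argv)>6 else .04
q=P[(np.hypot(P[...,0]-x,P[...,1]-y)<R)&(P[...,2]>lo)&(P[...,2]<hi)]
if len(q): print(len(q),"med",np.median(q,0).round(4),"circ",np.round(cv2.minEnclosingCircle(q[:,:2].astype(np.float32)),4) if 0 else cv2.minEnclosingCircle(q[:,:2].astype(np.float32)))
E
python3 look.py w1 .63 .154 .065 .1
```

```text
t 0.7833 tcp [0.6297 0.1516 0.1621] w 0.0517212609795918
244 med [0.6302 0.1583 0.0821] circ ((0.6317903995513916, 0.15578381717205048), 0.005735186859965324)
```

View pics/w1.png

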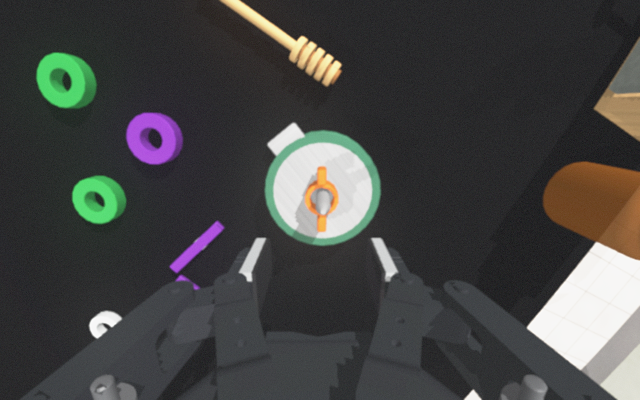

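The nut is centred at (321,199) with its wings vertical in the picture, so it lines up with the fingers. Descending.

Call:
drive_tool([
  [[0,0,-2],[0,0,0]],
  [[0,0,-4.5],[0,0,0]],
  [[0,0,-7],[0,0,0]],
  [[0,0,-8.5],[0,0,0]],
  [[0,0,-9.5],[0,0,0]],
  [[0,0,-10.5],[0,0,0]],
  [[0,0,-11.2],[0,0,0]],
  [[0,0,-11.5],[0,0,0]],
  [[0,0,-11.5],[0,0,0]],
  [[0,0,-11.5],[0,0,0]],
])

```text
clock: 1.62
position: [0.6306, 0.152, 0.0481]
eef_rot: [[-0.446, 0.895, 0.001], [0.895, 0.446, 0.0], [-0.0, 0.001, -1.0]]
wrist_force: [-0.2, -0.5, 0.3]
width: 0.051
finger_force: 0.0
```

Call:
drive_tool([
  [[0,0,0],[0,0,0]],
  [[0,0,0],[0,0,0]],
  [[0,0,0],[0,0,0]],
  [[0,0,0],[0,0,0]],
  [[0,0,0],[0,0,0]],
  [[0,0,0],[0,0,0]],
  [[0,0,0],[0,0,0]],
  [[0,0,0],[0,0,0]],
], gripper=1)

```text
clock: 2.28
position: [0.6308, 0.1522, 0.0484]
eef_rot: [[-0.446, 0.895, 0.002], [0.895, 0.446, 0.0], [-0.001, 0.002, -1.0]]
wrist_force: [-0.7, 0.6, 6.0]
width: 0.0272
finger_force: 59.7
```

Call:
drive_tool([
  [[0,0,0.5],[0,0,0]],
  [[0,0,1.5],[0,0,0]],
  [[0,0,3],[0,0,0]],
  [[0,0,5],[0,0,0]],
  [[0,0,7],[0,0,0]],
  [[0,0,9],[0,0,0]],
  [[0,0,10],[0,0,0]],
  [[0,0,10],[0,0,0]],
  [[0,0,10],[0,0,0]],
])

```text
clock: 3.03
position: [0.63, 0.152, 0.1475]
eef_rot: [[-0.446, 0.895, 0.001], [0.895, 0.446, 0.0], [-0.0, 0.001, -1.0]]
wrist_force: [-0.9, 0.3, -0.8]
width: 0.027
finger_force: 59.1
```

```bash
python3 look.py w2 .63 .154 .065 .1
```

```text
t 3.0833 tcp [0.6293 0.1519 0.1465] w 0.026935031954436993
58 med [0.6338 0.1604 0.0733] circ ((0.6319063901901245, 0.1573222577571869), 0.005729591473937035)
```

View pics/w2.png

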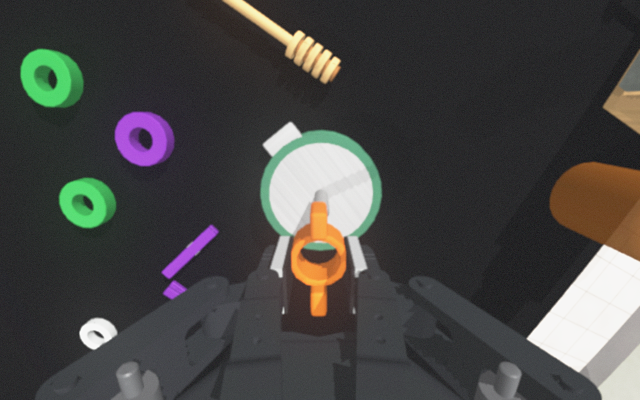

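The nut is held upright by its hub at (319,255), with the spindle bare behind it. Moving to the coaster.

Call:
drive_tool([
  [[-1,3,0],[0,0,0]],
  [[-2,6,0],[0,0,0]],
  [[-3,9,0],[0,0,0]],
  [[-4,12.5,0],[0,0,0]],
  [[-5,16,0],[0,0,0]],
  [[-6,19,0],[0,0,0]],
  [[-7,22,0],[0,0,0]],
  [[-8,24.7,0],[0,0,0]],
  [[-8,24.7,-3],[0,0,0]],
  [[-8,24.7,-6],[0,0,0]],
  [[-8,24.7,-9],[0,0,0]],
  [[-8,24.7,-10.5],[0,0,0]],
  [[-8,24.7,-11.5],[0,0,0]],
  [[-8,24.7,-12],[0,0,0]],
  [[-8,24.7,-12],[0,0,0]],
])

```text
clock: 4.33
position: [0.5493, 0.3985, 0.0255]
eef_rot: [[-0.446, 0.895, -0.003], [0.895, 0.446, -0.002], [-0.0, -0.003, -1.0]]
wrist_force: [0.4, 0.3, -0.7]
width: 0.0271
finger_force: 59.2
```

Call:
drive_tool([
  [[0,0,-0.2],[0,0,0]],
  [[0,0,-0.4],[0,0,0]],
  [[0,0,-0.6],[0,0,0]],
  [[0,0,-0.6],[0,0,0]],
  [[0,0,-0.6],[0,0,0]],
])

```text
clock: 4.75
position: [0.5503, 0.3991, 0.0219]
eef_rot: [[-0.446, 0.895, 0.001], [0.895, 0.446, 0.0], [0.0, 0.001, -1.0]]
wrist_force: [-0.3, 0.7, -0.1]
width: 0.0273
finger_force: 59.2
```

Call:
drive_tool([
  [[0,0,-0.1],[0,0,0]],
  [[0,0,-0.2],[0,0,0]],
  [[0,0,-0.2],[0,0,0]],
  [[0,0,-0.2],[0,0,0]],
])

```text
clock: 5.08
position: [0.5502, 0.3991, 0.0195]
eef_rot: [[-0.446, 0.895, 0.0], [0.895, 0.446, 0.0], [0.0, 0.001, -1.0]]
wrist_force: [0.6, -0.1, 1.8]
width: 0.0267
finger_force: 59.3
```

Call:
drive_tool([
  [[0,0,-0.05],[0,0,0]],
  [[0,0,-0.1],[0,0,0]],
  [[0,0,-0.1],[0,0,0]],
  [[0,0,-0.1],[0,0,0]],
])

```text
clock: 5.42
position: [0.5502, 0.3991, 0.0194]
eef_rot: [[-0.446, 0.895, 0.001], [0.895, 0.446, 0.0], [-0.0, 0.001, -1.0]]
wrist_force: [-0.7, -1.6, 4.2]
width: 0.0267
finger_force: 59.9
```

Contact is confirmed (4 N). Releasing, then lifting.

Call:
drive_tool([
  [[0,0,0],[0,0,0]],
  [[0,0,0],[0,0,0]],
  [[0,0,0],[0,0,0]],
  [[0,0,0],[0,0,0]],
  [[0,0,0.5],[0,0,0]],
  [[0,0,2],[0,0,0]],
  [[0,0,4],[0,0,0]],
  [[0,0,7],[0,0,0]],
  [[0,0,10],[0,0,0]],
  [[0,0,13],[0,0,0]],
  [[0,0,15],[0,0,0]],
  [[0,0,15],[0,0,0]],
], gripper=-0.2)

```text
clock: 6.42
position: [0.5527, 0.4006, 0.1745]
eef_rot: [[-0.446, 0.895, 0.009], [0.895, 0.446, 0.005], [0.001, 0.011, -1.0]]
wrist_force: [-0.5, 0.4, 0.6]
width: 0.0514
finger_force: 0.0
```

```bash
python3 look.py w3 .55 .4 .02 .05; python3 - <<'E'
from h import *
c=cam("wrist");P=cloud(c);hsv=cv2.cvtColor(c["image"],cv2.COLOR_RGB2HSV)
k=(hsv[...,0]<20)&(hsv[...,1]>60)&(np.hypot(P[...,0]-.55,P[...,1]-.4)<.06)&(P[...,2]<.009)&(P[...,2]>.002)
print("coaster",cv2.minEnclosingCircle(P[k][:,:2].astype(np.float32)))
E
```

```text
t 6.4667 tcp [0.5515 0.3999 0.1716] w 0.051085569714250864
539 med [0.5506 0.4014 0.0236] circ ((0.5514519214630127, 0.40046408772468567), 0.028482135385274887)
coaster ((0.5445880889892578, 0.4038901925086975), 0.051029324531555176)
```

Call:
drive_tool([
  [[0.6,-3.5,0],[0,0,-0.05]],
  [[1.3,-7.5,0],[0,0,-0.1]],
  [[2,-11.5,0],[0,0,-0.15]],
  [[2.7,-15.5,0],[0,0,-0.2]],
  [[3.4,-19.5,0],[0,0,-0.25]],
  [[4.1,-23.5,0],[0,0,-0.3]],
  [[4.8,-27.5,0],[0,0,-0.35]],
  [[5.5,-31.5,0],[0,0,-0.4]],
  [[6.2,-35.5,0],[0,0,-0.462]],
  [[6.9,-39.5,0],[0,0,-0.462]],
  [[7.6,-43.5,0],[0,0,-0.462]],
  [[8.3,-47.5,0],[0,0,-0.462]],
  [[9,-51.5,0],[0,0,-0.462]],
  [[9.3,-54.2,-1],[0,0,-0.462]],
  [[9.3,-54.2,-3],[0,0,-0.462]],
  [[9.3,-54.2,-5],[0,0,-0.462]],
  [[9.3,-54.2,-5],[0,0,-0.462]],
  [[9.3,-54.2,-5],[0,0,-0.462]],
  [[9.3,-54.2,-5],[0,0,-0.462]],
], gripper=-1)

```text
clock: 8.1
position: [0.643, -0.1426, 0.118]
eef_rot: [[-0.0, 1.0, -0.001], [1.0, 0.0, 0.0], [0.0, -0.001, -1.0]]
wrist_force: [0.1, -0.2, 0.9]
width: 0.0857
finger_force: 0.0
```

```bash
python3 look.py w4 .643 -.142 .0125 .022
```

```text
t 8.15 tcp [ 0.6435 -0.1427  0.1189] w 0.08551688819755775
3135 med [ 0.6449 -0.141   0.0159] circ ((0.644967794418335, -0.14269542694091797), 0.029974378645420074)
```

View pics/w4.png

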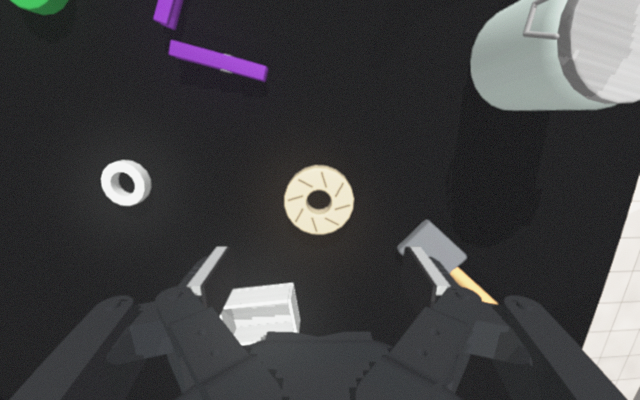

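The burr is at (319,200), midway between the fingers, with the scraper and scoop clear of them.

Call:
drive_tool([
  [[0.1,0,-2],[0,0,0]],
  [[0.1,0,-4.5],[0,0,0]],
  [[0.1,0,-7],[0,0,0]],
  [[0.1,0,-8.5],[0,0,0]],
  [[0.1,0,-9.5],[0,0,0]],
  [[0.1,0,-10.4],[0,0,0]],
  [[0.1,0,-10.8],[0,0,0]],
  [[0.1,0,-11],[0,0,0]],
  [[0.1,0,-11],[0,0,0]],
  [[0.1,0,-11],[0,0,0]],
])

```text
clock: 8.98
position: [0.6448, -0.1432, 0.0093]
eef_rot: [[-0.0, 1.0, 0.002], [1.0, 0.0, -0.001], [-0.001, 0.002, -1.0]]
wrist_force: [-0.1, 0.2, -0.2]
width: 0.0852
finger_force: 0.0
```

Call:
drive_tool([
  [[0,0,0],[0,0,0]],
  [[0,0,0],[0,0,0]],
  [[0,0,0],[0,0,0]],
  [[0,0,0],[0,0,0]],
  [[0,0,0],[0,0,0]],
  [[0,0,0],[0,0,0]],
  [[0,0,0],[0,0,0]],
], gripper=1)

```text
clock: 9.57
position: [0.6446, -0.1432, 0.0099]
eef_rot: [[0.0, 1.0, 0.002], [1.0, -0.0, -0.001], [-0.001, 0.002, -1.0]]
wrist_force: [-1.4, 0.1, 5.5]
width: 0.0576
finger_force: 63.0
```

Call:
drive_tool([
  [[0,0,0.5],[0,0,0]],
  [[0,0,1.5],[0,0,0]],
  [[0,0,3],[0,0,0]],
  [[0,0,5],[0,0,0]],
  [[0,0,7],[0,0,0]],
  [[0,0,9],[0,0,0]],
  [[0,0,11],[0,0,0]],
  [[0,0,12],[0,0,0]],
  [[0,0,12],[0,0,0]],
  [[0,0,12],[0,0,0]],
])

```text
clock: 10.4
position: [0.644, -0.143, 0.1286]
eef_rot: [[-0.0, 1.0, 0.001], [1.0, 0.0, -0.0], [-0.0, 0.001, -1.0]]
wrist_force: [-0.6, 0.2, -2.8]
width: 0.0576
finger_force: 64.2
```

Call:
drive_tool([
  [[0,2,0],[0,0,0]],
  [[-0.2,5,0],[0,0,0]],
  [[-0.4,8,0],[0,0,0]],
  [[-0.6,11,0],[0,0,0]],
  [[-0.8,14,0],[0,0,0]],
  [[-1,17,0],[0,0,0]],
  [[-1.2,20,0],[0,0,0]],
  [[-1.4,22,0],[0,0,0]],
  [[-1.4,22,0],[0,0,0]],
  [[-1.4,22,0],[0,0,0]],
])

```text
clock: 11.23
position: [0.6288, 0.0781, 0.1265]
eef_rot: [[-0.002, 1.0, -0.003], [1.0, 0.002, -0.0], [-0.0, -0.003, -1.0]]
wrist_force: [-0.3, 0.1, -1.6]
width: 0.0578
finger_force: 64.2
```

```bash
cat > fit.py <<'E'
import sys
from h import *
# wrist view: held ring & mill disc, with heights
c=cam("wrist");save(c,sys.argv[1]);P=cloud(c);s=robot.observe();p=s["position"];print("t",s["clock"],"tcp",p.round(4),s["width"])
d=P-p
r=P[(np.hypot(d[...,0],d[...,1])<.05)&(np.abs(d[...,2])<.02)&(np.abs(d[...,0])<float(sys.argv[2]))]
print("ring",len(r),r[:,2].min().round(4),r[:,2].max().round(4),cv2.minEnclosingCircle(r[:,:2].astype(np.float32)))
m=P[(np.hypot(P[...,0]-.63,P[...,1]-.155)<.07)&(np.abs(P[...,2]-.034)<.004)]
print("mill",len(m),cv2.minEnclosingCircle(m[:,:2].astype(np.float32)))
q=P[(np.hypot(P[...,0]-.63,P[...,1]-.155)<.02)&(P[...,2]>.06)&(P[...,2]<.095)];print("spindle",len(q),np.median(q,0).round(4) if len(q) else"")
E
python3 fit.py w5 .027
```

```text
t 11.2833 tcp [0.6292 0.077  0.1268] 0.057826320611391036
ring 9680 0.1167 0.1349 ((0.6306617259979248, 0.0781242698431015), 0.03055858239531517)
mill 16437 ((0.6317749619483948, 0.15547701716423035), 0.0544503778219223)
spindle 324 [0.6319 0.155  0.0848]
```

View pics/w5.png

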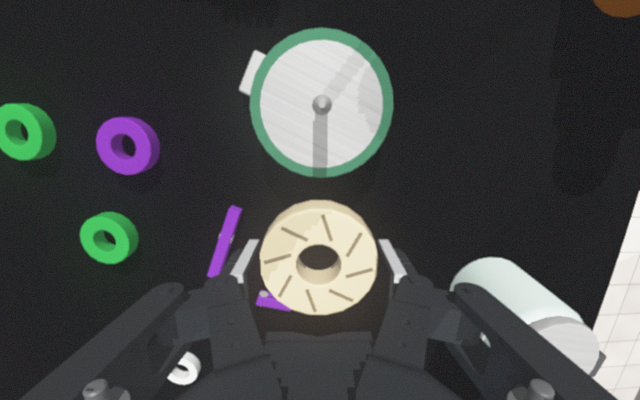

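The burr is held level at (318,257), and the mill disc and spindle are at (321,103). The shift needed is +0.1, +7.7 cm. The ring's underside is at 0.117, above the 0.090 tip.

Call:
drive_tool([
  [[0,2,0],[0,0,0]],
  [[0.1,4.5,0],[0,0,0]],
  [[0.1,6.7,0],[0,0,0]],
  [[0.1,7.7,0],[0,0,0]],
  [[0.1,7.7,0],[0,0,0]],
  [[0.1,7.7,-1],[0,0,0]],
  [[0.1,7.7,-2],[0,0,0]],
  [[0.1,7.7,-3],[0,0,0]],
  [[0.1,7.7,-4],[0,0,0]],
  [[0.1,7.7,-5],[0,0,0]],
  [[0.1,7.7,-6],[0,0,0]],
  [[0.1,7.7,-7],[0,0,0]],
  [[0.1,7.7,-7.7],[0,0,0]],
  [[0.1,7.7,-8],[0,0,0]],
  [[0.1,7.7,-8],[0,0,0]],
  [[0.1,7.7,-8],[0,0,0]],
])

```text
clock: 12.62
position: [0.6313, 0.1541, 0.0484]
eef_rot: [[-0.0, 1.0, 0.0], [1.0, 0.0, -0.0], [-0.0, 0.0, -1.0]]
wrist_force: [-0.2, -0.8, -1.7]
width: 0.0578
finger_force: 64.2
```

Call:
drive_tool([
  [[0,0,-0.1],[0,0,0]],
  [[0,0,-0.2],[0,0,0]],
  [[0,0,-0.2],[0,0,0]],
  [[0,0,-0.2],[0,0,0]],
])

```text
clock: 12.95
position: [0.6312, 0.154, 0.0467]
eef_rot: [[-0.0, 1.0, 0.001], [1.0, 0.0, 0.0], [0.0, 0.001, -1.0]]
wrist_force: [-0.4, 0.6, -1.7]
width: 0.0581
finger_force: 64.2
```

Call:
drive_tool([
  [[0,0,-0.1],[0,0,0]],
  [[0,0,-0.2],[0,0,0]],
  [[0,0,-0.3],[0,0,0]],
  [[0,0,-0.3],[0,0,0]],
  [[0,0,-0.3],[0,0,0]],
])

```text
clock: 13.37
position: [0.6311, 0.154, 0.044]
eef_rot: [[-0.0, 1.0, 0.001], [1.0, 0.0, 0.0], [0.0, 0.001, -1.0]]
wrist_force: [-1.6, -0.2, 4.1]
width: 0.0577
finger_force: 64.7
```

Contact at the expected height. Releasing slowly, rising, then heading for the spacer at (0.460, 0.124).

Call:
drive_tool([
  [[0,0,0],[0,0,0]],
  [[0,0,0],[0,0,0]],
  [[0,0,0],[0,0,0]],
  [[0,0,0],[0,0,0]],
  [[0,0,0],[0,0,0]],
  [[0,0,1],[0,0,0]],
  [[0,0,3],[0,0,0]],
  [[0,0,5],[0,0,0]],
  [[0,0,8],[0,0,0]],
  [[0,0,9],[0,0,0]],
  [[0,0,9],[0,0,0]],
], gripper=-0.9)

```text
clock: 14.28
position: [0.6334, 0.1544, 0.1374]
eef_rot: [[-0.0, 1.0, 0.008], [1.0, 0.0, 0.001], [0.001, 0.008, -1.0]]
wrist_force: [0.8, 0.1, 0.6]
width: 0.0811
finger_force: 0.0
```

Call:
drive_tool([
  [[-3,-0.5,0],[0,0,0]],
  [[-6,-1,0],[0,0,0]],
  [[-9,-1.5,0],[0,0,0]],
  [[-12,-2,0],[0,0,0]],
  [[-15,-2.5,0],[0,0,0]],
  [[-17,-3,0],[0,0,0]],
  [[-17,-3,0],[0,0,0]],
  [[-17,-3,0],[0,0,0]],
  [[-17,-3,0],[0,0,0]],
], gripper=-0.6)

```text
clock: 15.03
position: [0.4618, 0.1241, 0.1331]
eef_rot: [[0.0, 1.0, 0.001], [1.0, -0.0, 0.0], [0.0, 0.001, -1.0]]
wrist_force: [0.5, -0.8, -0.3]
width: 0.0683
finger_force: 0.0
```

```bash
python3 look.py w6 .46 .124 .0125 .022; python3 - <<'E'
from h import *
for n in("scene","side"):
    c=cam(n);P=cloud(c);q=P[(np.hypot(P[...,0]-.63,P[...,1]-.155)<.04)&(P[...,2]>.044)&(P[...,2]<.056)]
    print(n,len(q),np.median(q,0).round(4),cv2.minEnclosingCircle(q[:,:2].astype(np.float32)))
E
```

```text
t 15.0833 tcp [0.4622 0.1241 0.1331] w 0.0681418452024255
1826 med [0.4613 0.1262 0.0159] circ ((0.4613443911075592, 0.12478049099445343), 0.02510666288435459)
scene 473 [0.6356 0.1501 0.0511] ((0.6300418972969055, 0.15358757972717285), 0.03044387884438038)
side 381 [0.6245 0.1499 0.0507] ((0.6290157437324524, 0.15506744384765625), 0.031239032745361328)
```

View pics/w6.png

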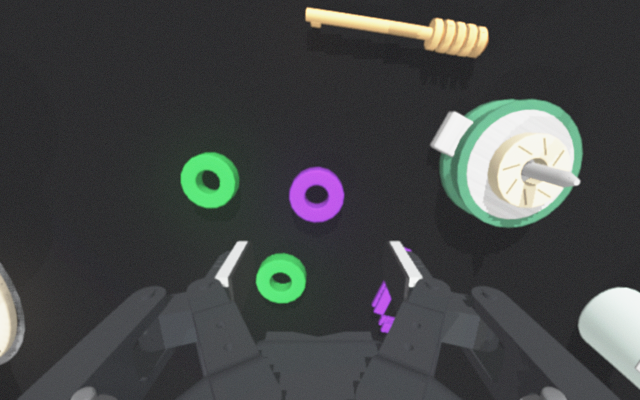

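The burr is flat on the mill, at (533,170) with its top at 51 mm. The spacer is the purple ring at (316,194), between the fingers; the greens at (210,180) and (281,278) are clear.

Call:
drive_tool([
  [[-0.1,0,-2],[0,0,0]],
  [[-0.1,0,-5],[0,0,0]],
  [[-0.1,0,-8],[0,0,0]],
  [[-0.1,0,-9.5],[0,0,0]],
  [[-0.1,0,-10.5],[0,0,0]],
  [[-0.1,0,-11.5],[0,0,0]],
  [[-0.1,0,-12],[0,0,0]],
  [[-0.1,0,-12.2],[0,0,0]],
  [[-0.1,0,-12.2],[0,0,0]],
  [[-0.1,0,-12.2],[0,0,0]],
])

```text
clock: 16.02
position: [0.4607, 0.1241, 0.0116]
eef_rot: [[0.0, 1.0, 0.001], [1.0, -0.0, 0.0], [0.0, 0.001, -1.0]]
wrist_force: [0.5, -0.3, -0.4]
width: 0.0686
finger_force: 0.0
```

Call:
drive_tool([
  [[0,0,0],[0,0,0]],
  [[0,0,0],[0,0,0]],
  [[0,0,0],[0,0,0]],
  [[0,0,0],[0,0,0]],
  [[0,0,0],[0,0,0]],
  [[0,0,0],[0,0,0]],
  [[0,0,0],[0,0,0]],
], gripper=1)

```text
clock: 16.6
position: [0.4607, 0.1241, 0.0126]
eef_rot: [[-0.0, 1.0, 0.002], [1.0, 0.0, 0.0], [0.0, 0.002, -1.0]]
wrist_force: [-1.0, -0.5, 4.9]
width: 0.0468
finger_force: 61.3
```

Call:
drive_tool([
  [[0,0,0.5],[0,0,0]],
  [[0,0,1.5],[0,0,0]],
  [[0,0,3],[0,0,0]],
  [[0,0,5],[0,0,0]],
  [[0,0,7],[0,0,0]],
  [[0,0,9],[0,0,0]],
  [[0,0,11],[0,0,0]],
  [[0,0,12.5],[0,0,0]],
  [[0,0,12.5],[0,0,0]],
  [[0,0,12.5],[0,0,0]],
])

```text
clock: 17.43
position: [0.4604, 0.124, 0.1372]
eef_rot: [[-0.0, 1.0, 0.003], [1.0, 0.0, 0.0], [0.0, 0.003, -1.0]]
wrist_force: [-0.3, 0.2, -0.8]
width: 0.0473
finger_force: 61.8
```

Call:
drive_tool([
  [[2,0.3,0],[0,0,0]],
  [[5,0.9,0],[0,0,0]],
  [[8,1.5,0],[0,0,0]],
  [[11,2,0],[0,0,0]],
  [[14,2.5,0],[0,0,0]],
  [[16,2.9,0],[0,0,0]],
  [[17,3,0],[0,0,0]],
  [[17,3,0],[0,0,0]],
  [[17,3,0],[0,0,0]],
  [[17,3,-1],[0,0,0]],
  [[17,3,-2],[0,0,0]],
  [[17,3,-3],[0,0,0]],
  [[17,3,-4],[0,0,0]],
  [[17,3,-5],[0,0,0]],
  [[17,3,-6],[0,0,0]],
  [[17,3,-6.6],[0,0,0]],
  [[17,3,-7],[0,0,0]],
  [[17,3,-7],[0,0,0]],
  [[17,3,-7],[0,0,0]],
])

```text
clock: 19.02
position: [0.6302, 0.154, 0.0662]
eef_rot: [[0.0, 1.0, 0.0], [1.0, -0.0, 0.0], [0.0, 0.0, -1.0]]
wrist_force: [0.3, 0.6, -0.8]
width: 0.0473
finger_force: 61.8
```

Call:
drive_tool([
  [[0,0,-0.1],[0,0,0]],
  [[0,0,-0.2],[0,0,0]],
  [[0,0,-0.3],[0,0,0]],
  [[0,0,-0.3],[0,0,0]],
  [[0,0,-0.3],[0,0,0]],
])

```text
clock: 19.43
position: [0.63, 0.154, 0.0635]
eef_rot: [[-0.0, 1.0, 0.0], [1.0, 0.0, 0.0], [0.0, 0.0, -1.0]]
wrist_force: [0.2, -0.3, -0.2]
width: 0.0471
finger_force: 61.8
```

Call:
drive_tool([
  [[0,0,-0.1],[0,0,0]],
  [[0,0,-0.2],[0,0,0]],
  [[0,0,-0.2],[0,0,0]],
  [[0,0,-0.2],[0,0,0]],
])

```text
clock: 19.77
position: [0.6303, 0.154, 0.0626]
eef_rot: [[-0.0, 1.0, 0.001], [1.0, 0.0, 0.0], [0.0, 0.001, -1.0]]
wrist_force: [-1.2, -0.6, 5.7]
width: 0.047
finger_force: 62.4
```

Seated on contact (5.7 N). Releasing, then going to the plate at (0.472, -0.127).

Call:
drive_tool([
  [[0,0,0],[0,0,0]],
  [[0,0,0],[0,0,0]],
  [[0,0,0],[0,0,0]],
  [[0,0,0],[0,0,0]],
  [[0,0,0],[0,0,0]],
  [[0,0,1],[0,0,0]],
  [[0,0,3],[0,0,0]],
  [[0,0,5],[0,0,0]],
  [[0,0,7],[0,0,0]],
  [[0,0,8],[0,0,0]],
  [[0,0,8],[0,0,0]],
], gripper=-0.7)

```text
clock: 20.68
position: [0.6319, 0.1543, 0.1448]
eef_rot: [[-0.0, 1.0, 0.006], [1.0, 0.0, 0.001], [0.001, 0.006, -1.0]]
wrist_force: [0.3, -0.3, -0.2]
width: 0.0729
finger_force: 0.0
```

Call:
drive_tool([
  [[-1.6,-2.8,0],[0,0,0]],
  [[-3.2,-5.6,0],[0,0,0]],
  [[-4.8,-8.4,0],[0,0,0]],
  [[-6.4,-11.2,0],[0,0,0]],
  [[-8,-14,0],[0,0,0]],
  [[-9.6,-16.8,0],[0,0,0]],
  [[-11.2,-19.6,0],[0,0,0]],
  [[-12.8,-22.4,0],[0,0,0]],
  [[-14.4,-25.5,0],[0,0,0]],
  [[-15.8,-28.1,0],[0,0,0]],
  [[-15.8,-28.1,-2],[0,0,0]],
  [[-15.8,-28.1,-2],[0,0,0]],
  [[-15.8,-28.1,-2],[0,0,0]],
], gripper=-0.4)

```text
clock: 21.77
position: [0.4706, -0.1266, 0.1201]
eef_rot: [[0.001, 1.0, -0.003], [1.0, -0.001, 0.002], [0.002, -0.003, -1.0]]
wrist_force: [-0.5, -0.3, -0.7]
width: 0.0598
finger_force: 0.0
```

```bash
python3 look.py w7 .472 -.127 .009 .016; python3 - <<'E'
from h import *
for n in("scene","side"):
    c=cam(n);save(c,n+"7");P=cloud(c);q=P[(np.hypot(P[...,0]-.63,P[...,1]-.155)<.04)&(P[...,2]>.06)&(P[...,2]<.072)]
    print(n,len(q),np.median(q,0).round(4),cv2.minEnclosingCircle(q[:,:2].astype(np.float32)))
E
```

```text
t 21.8167 tcp [ 0.4716 -0.1265  0.1208] w 0.06004743273517417
1070 med [ 0.4732 -0.1264  0.0118] circ ((0.47300201654434204, -0.12753234803676605), 0.019918326288461685)
scene 341 [0.6346 0.1502 0.0668] ((0.6293839812278748, 0.15311098098754883), 0.02575008198618889)
side 277 [0.6244 0.1504 0.0664] ((0.6288574934005737, 0.1547868698835373), 0.025846192613244057)
```

View pics/w7.png

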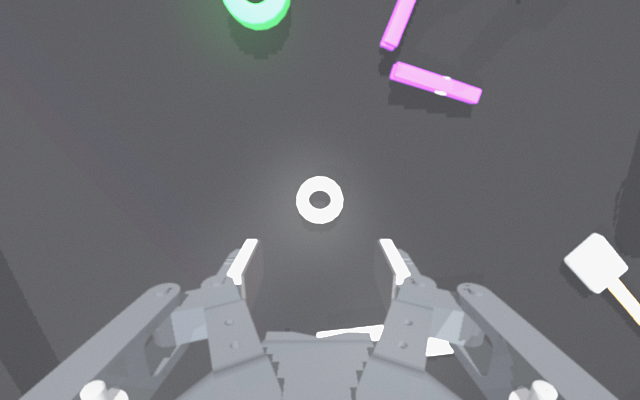

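The spacer is seated (top at 66 mm, centred). The plate is at (319,200), midway between the fingers.

Call:
drive_tool([
  [[0,-0.05,-2],[0,0,0]],
  [[0,-0.05,-5],[0,0,0]],
  [[0,-0.05,-8],[0,0,0]],
  [[0,-0.05,-9.3],[0,0,0]],
  [[0,-0.05,-10.2],[0,0,0]],
  [[0,-0.05,-10.7],[0,0,0]],
  [[0,-0.05,-10.9],[0,0,0]],
  [[0,-0.05,-10.9],[0,0,0]],
  [[0,-0.05,-10.9],[0,0,0]],
])

```text
clock: 22.67
position: [0.473, -0.1277, 0.0132]
eef_rot: [[-0.0, 1.0, 0.002], [1.0, 0.0, -0.001], [-0.001, 0.002, -1.0]]
wrist_force: [0.8, 0.5, -0.1]
width: 0.0599
finger_force: 0.0
```

Call:
drive_tool([
  [[0,0,0],[0,0,0]],
  [[0,0,0],[0,0,0]],
  [[0,0,0],[0,0,0]],
  [[0,0,0],[0,0,0]],
  [[0,0,0],[0,0,0]],
  [[0,0,0],[0,0,0]],
  [[0,0,0],[0,0,0]],
], gripper=1)

```text
clock: 23.25
position: [0.4727, -0.1278, 0.0138]
eef_rot: [[0.0, 1.0, 0.002], [1.0, -0.0, -0.001], [-0.001, 0.002, -1.0]]
wrist_force: [-1.9, 0.4, 8.4]
width: 0.0366
finger_force: 59.1
```

Call:
drive_tool([
  [[0,0,0.5],[0,0,0]],
  [[0,0,1.5],[0,0,0]],
  [[0,0,3],[0,0,0]],
  [[0,0,5],[0,0,0]],
  [[0,0,7],[0,0,0]],
  [[0,0,9],[0,0,0]],
  [[0,0,11],[0,0,0]],
  [[0,0,12.5],[0,0,0]],
  [[0,0,12.5],[0,0,0]],
  [[0,0,12.5],[0,0,0]],
])

```text
clock: 24.08
position: [0.4724, -0.1277, 0.1381]
eef_rot: [[0.0, 1.0, 0.002], [1.0, -0.0, -0.001], [-0.001, 0.002, -1.0]]
wrist_force: [-1.2, -0.4, -1.0]
width: 0.0374
finger_force: 60.0
```

Call:
drive_tool([
  [[1.6,2.8,0],[0,0,0]],
  [[3.2,5.6,0],[0,0,0]],
  [[4.8,8.4,0],[0,0,0]],
  [[6.4,11.2,0],[0,0,0]],
  [[8,14,0],[0,0,0]],
  [[9.6,16.8,0],[0,0,0]],
  [[11.2,19.6,0],[0,0,0]],
  [[12.8,22.4,0],[0,0,0]],
  [[14.4,25.5,0],[0,0,0]],
  [[15.4,27.5,0],[0,0,0]],
  [[15.8,28.2,0],[0,0,0]],
  [[15.8,28.2,0],[0,0,0]],
  [[15.8,28.2,0],[0,0,0]],
  [[15.8,28.2,-1],[0,0,0]],
  [[15.8,28.2,-2],[0,0,0]],
  [[15.8,28.2,-3],[0,0,0]],
  [[15.8,28.2,-4],[0,0,0]],
  [[15.8,28.2,-4.8],[0,0,0]],
  [[15.8,28.2,-5.2],[0,0,0]],
  [[15.8,28.2,-5.2],[0,0,0]],
])

```text
clock: 25.75
position: [0.6291, 0.1542, 0.0837]
eef_rot: [[0.0, 1.0, -0.003], [1.0, -0.0, -0.0], [-0.0, -0.003, -1.0]]
wrist_force: [0.2, -0.1, -0.6]
width: 0.0368
finger_force: 60.1
```

Call:
drive_tool([
  [[0,0,-0.1],[0,0,0]],
  [[0,0,-0.2],[0,0,0]],
  [[0,0,-0.3],[0,0,0]],
  [[0,0,-0.3],[0,0,0]],
  [[0,0,-0.3],[0,0,0]],
])

```text
clock: 26.17
position: [0.6302, 0.1546, 0.0827]
eef_rot: [[-0.0, 1.0, 0.001], [1.0, 0.0, 0.0], [0.0, 0.001, -1.0]]
wrist_force: [-0.5, -0.1, -0.9]
width: 0.0369
finger_force: 60.1
```

Call:
drive_tool([
  [[0,0,-0.1],[0,0,0]],
  [[0,0,-0.2],[0,0,0]],
  [[0,0,-0.3],[0,0,0]],
  [[0,0,-0.3],[0,0,0]],
  [[0,0,-0.3],[0,0,0]],
])

```text
clock: 26.58
position: [0.6301, 0.1545, 0.0799]
eef_rot: [[-0.0, 1.0, 0.001], [1.0, 0.0, 0.0], [0.0, 0.001, -1.0]]
wrist_force: [-2.0, 1.5, 3.3]
width: 0.0366
finger_force: 60.4
```

Call:
drive_tool([
  [[0,0,-0.1],[0,0,0]],
  [[0,0,-0.1],[0,0,0]],
  [[0,0,-0.1],[0,0,0]],
])

```text
clock: 26.83
position: [0.6301, 0.1545, 0.0798]
eef_rot: [[0.0, 1.0, 0.001], [1.0, -0.0, 0.0], [0.0, 0.001, -1.0]]
wrist_force: [-2.0, -0.3, 7.9]
width: 0.0369
finger_force: 61.0
```

Seated. Releasing, rising, and turning towards the nut.

Call:
drive_tool([
  [[0,0,0],[0,0,0]],
  [[0,0,0],[0,0,0]],
  [[0,0,0],[0,0,0]],
  [[0,0,0],[0,0,0]],
  [[0,0,0],[0,0,0]],
  [[0,0,1],[0,0,0]],
  [[0,0,3],[0,0,0]],
  [[0,0,5],[0,0,0]],
  [[0,0,6],[0,0,0]],
  [[0,0,6],[0,0,0]],
], gripper=-0.4)

```text
clock: 27.67
position: [0.632, 0.1548, 0.1418]
eef_rot: [[-0.0, 1.0, 0.006], [1.0, 0.0, 0.001], [0.001, 0.006, -1.0]]
wrist_force: [-0.1, 0.4, 0.3]
width: 0.06
finger_force: 0.0
```

Call:
drive_tool([
  [[-1,3,0],[0,0,0.06]],
  [[-2,6,0],[0,0,0.12]],
  [[-3,9,0],[0,0,0.18]],
  [[-4,12,0],[0,0,0.24]],
  [[-5,15,0],[0,0,0.3]],
  [[-6,18,0],[0,0,0.36]],
  [[-7,21,0],[0,0,0.42]],
  [[-8,24.4,0],[0,0,0.462]],
  [[-8,24.4,-2],[0,0,0.462]],
  [[-8,24.4,-2],[0,0,0.462]],
  [[-8,24.4,-2],[0,0,0.462]],
  [[-8,24.4,-2],[0,0,0.462]],
], gripper=-0.2)

```text
clock: 28.67
position: [0.5501, 0.3975, 0.1179]
eef_rot: [[-0.445, 0.896, -0.001], [0.896, 0.445, -0.001], [-0.001, -0.001, -1.0]]
wrist_force: [0.2, 0.6, -0.3]
width: 0.0511
finger_force: 0.0
```

```bash
python3 look.py w8 .55 .4 .02 .05; python3 - <<'E'
from h import *
for n in("scene","side"):
    c=cam(n);save(c,n+"8");P=cloud(c);q=P[(np.hypot(P[...,0]-.63,P[...,1]-.155)<.04)&(P[...,2]>.074)&(P[...,2]<.083)]
    print(n,len(q),np.median(q,0).round(4),cv2.minEnclosingCircle(q[:,:2].astype(np.float32)))
E
```

```text
t 28.7167 tcp [0.5506 0.3975 0.1185] w 0.05116959954091577
794 med [0.5515 0.4006 0.0235] circ ((0.5513461828231812, 0.4011750817298889), 0.027659373357892036)
scene 203 [0.6335 0.1515 0.0787] ((0.6301355957984924, 0.15422160923480988), 0.020780330523848534)
side 162 [0.6241 0.1515 0.0785] ((0.6286666989326477, 0.15489929914474487), 0.02011655829846859)
```

View pics/w8.png

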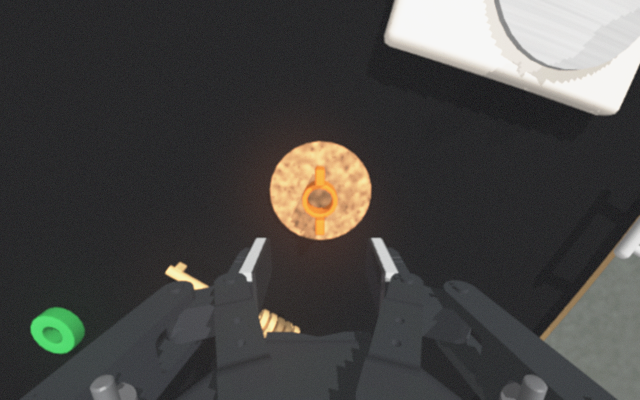

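The plate is seated (top at 78.6 mm, centred). The nut stands on the coaster at (320,199), aligned with the fingers.

Call:
drive_tool([
  [[0,0.2,-2],[0,0,0]],
  [[0,0.2,-4],[0,0,0]],
  [[0,0.2,-6],[0,0,0]],
  [[0,0.2,-7.5],[0,0,0]],
  [[0,0.2,-8.5],[0,0,0]],
  [[0,0.2,-9.3],[0,0,0]],
  [[0,0.2,-9.7],[0,0,0]],
  [[0,0.2,-9.8],[0,0,0]],
  [[0,0.2,-9.8],[0,0,0]],
  [[0,0.2,-9.8],[0,0,0]],
])

```text
clock: 29.65
position: [0.5507, 0.4008, 0.0213]
eef_rot: [[-0.446, 0.895, 0.002], [0.895, 0.446, 0.001], [0.0, 0.002, -1.0]]
wrist_force: [0.2, 0.0, -0.0]
width: 0.0512
finger_force: 0.0
```

Call:
drive_tool([
  [[0,0,0],[0,0,0]],
  [[0,0,0],[0,0,0]],
  [[0,0,0],[0,0,0]],
  [[0,0,0],[0,0,0]],
  [[0,0,0],[0,0,0]],
  [[0,0,0],[0,0,0]],
  [[0,0,0],[0,0,0]],
  [[0,0,0],[0,0,0]],
], gripper=1)

```text
clock: 30.32
position: [0.5505, 0.4009, 0.0214]
eef_rot: [[-0.446, 0.895, 0.002], [0.895, 0.446, 0.001], [0.0, 0.002, -1.0]]
wrist_force: [-0.0, -0.4, 6.2]
width: 0.027
finger_force: 59.6
```

Call:
drive_tool([
  [[0,0,0.5],[0,0,0]],
  [[0,0,1.5],[0,0,0]],
  [[0,0,3],[0,0,0]],
  [[0,0,5],[0,0,0]],
  [[0,0,7],[0,0,0]],
  [[0,0,9],[0,0,0]],
  [[0,0,11],[0,0,0]],
  [[0,0,12.5],[0,0,0]],
  [[0,0,12.5],[0,0,0]],
  [[0,0,12.5],[0,0,0]],
])

```text
clock: 31.15
position: [0.5503, 0.4007, 0.1464]
eef_rot: [[-0.446, 0.895, 0.002], [0.895, 0.446, 0.001], [0.0, 0.002, -1.0]]
wrist_force: [-0.1, -0.8, -0.4]
width: 0.027
finger_force: 59.1
```

Call:
drive_tool([
  [[1,-3,0],[0,0,0]],
  [[2,-6,0],[0,0,0]],
  [[3,-9,0],[0,0,0]],
  [[4,-12,0],[0,0,0]],
  [[5,-15,0],[0,0,0]],
  [[6,-18,0],[0,0,0]],
  [[7,-21,0],[0,0,0]],
  [[7.7,-23.6,0],[0,0,0]],
  [[8,-24.6,0],[0,0,0]],
  [[8,-24.6,0],[0,0,0]],
  [[8,-24.6,0],[0,0,0]],
  [[8,-24.6,0],[0,0,0]],
])

```text
clock: 32.15
position: [0.6292, 0.1558, 0.1446]
eef_rot: [[-0.446, 0.895, -0.002], [0.895, 0.446, 0.001], [0.002, -0.001, -1.0]]
wrist_force: [-0.1, 0.2, -0.2]
width: 0.0271
finger_force: 59.1
```

```bash
python3 - <<'E'
from h import *
c=cam("wrist");save(c,"w9");P=cloud(c);hsv=cv2.cvtColor(c["image"],cv2.COLOR_RGB2HSV);p=robot.observe()["position"];print(p)
o=(hsv[...,0]<18)&(hsv[...,1]>130)&(P[...,2]>.12)&(np.hypot(P[...,0]-p[0],P[...,1]-p[1])<.05)
q=P[o];print("nut z",np.percentile(q[:,2],[1,50,99]).round(4))
w=q[q[:,2]>np.percentile(q[:,2],99)-.006]
print("wings",cv2.minAreaRect(w[:,:2].astype(np.float32)))
m=P[(np.hypot(P[...,0]-.63,P[...,1]-.155)<.07)&(np.abs(P[...,2]-.034)<.004)];print("mill",len(m),cv2.minEnclosingCircle(m[:,:2].astype(np.float32)))
m=P[(np.hypot(P[...,0]-.63,P[...,1]-.155)<.04)&(np.abs(P[...,2]-.078)<.003)];print("plate",len(m),cv2.minEnclosingCircle(m[:,:2].astype(np.float32)))
E
```

```text
[0.62926203 0.15606575 0.14481995]
nut z [0.1297 0.1458 0.154 ]
wings ((0.6261072754859924, 0.15366193652153015), (0.017614025622606277, 0.056041620671749115), 26.357820510864258)
mill 6508 ((0.6317798495292664, 0.15580609440803528), 0.054166536778211594)
plate 1051 ((0.6315768957138062, 0.1550905853509903), 0.01987358368933201)
```

View pics/w9.png

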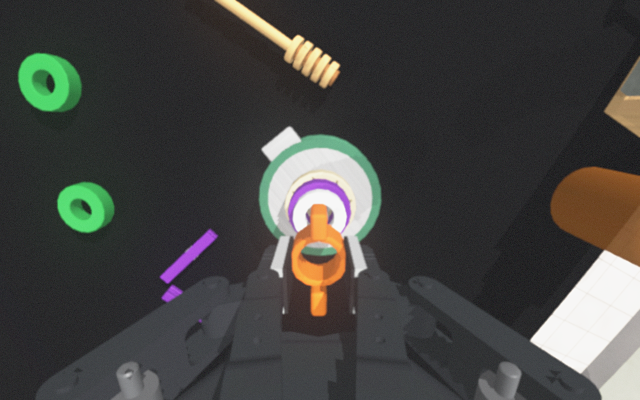

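The nut hangs level at (319,258), with the stack and spindle centred on the same column (319,212). Shifting (+0.05, -0.1) and lowering.

Call:
drive_tool([
  [[0.05,-0.1,0],[0,0,0]],
  [[0.05,-0.1,-1],[0,0,0]],
  [[0.05,-0.1,-2],[0,0,0]],
  [[0.05,-0.1,-3],[0,0,0]],
  [[0.05,-0.1,-3.7],[0,0,0]],
  [[0.05,-0.1,-4.2],[0,0,0]],
  [[0.05,-0.1,-4.6],[0,0,0]],
  [[0.05,-0.1,-4.6],[0,0,0]],
  [[0.05,-0.1,-4.6],[0,0,0]],
  [[0.05,-0.1,-4.6],[0,0,0]],
])

```text
clock: 33.03
position: [0.6309, 0.1535, 0.0997]
eef_rot: [[-0.446, 0.895, 0.001], [0.895, 0.446, 0.0], [-0.0, 0.001, -1.0]]
wrist_force: [1.1, -0.5, -0.5]
width: 0.0271
finger_force: 59.1
```

Call:
drive_tool([
  [[0,0,-0.1],[0,0,0]],
  [[0,0,-0.2],[0,0,0]],
  [[0,0,-0.3],[0,0,0]],
  [[0,0,-0.3],[0,0,0]],
  [[0,0,-0.3],[0,0,0]],
])

```text
clock: 33.45
position: [0.6305, 0.1535, 0.0963]
eef_rot: [[-0.446, 0.895, 0.0], [0.895, 0.446, 0.0], [0.0, 0.0, -1.0]]
wrist_force: [-0.3, 1.1, -0.4]
width: 0.0269
finger_force: 59.1
```

Call:
drive_tool([
  [[0,0,-0.1],[0,0,0]],
  [[0,0,-0.2],[0,0,0]],
  [[0,0,-0.2],[0,0,0]],
  [[0,0,-0.2],[0,0,0]],
])

```text
clock: 33.78
position: [0.6306, 0.1535, 0.0945]
eef_rot: [[-0.446, 0.895, 0.0], [0.895, 0.446, 0.0], [-0.0, 0.0, -1.0]]
wrist_force: [0.6, -0.0, 0.4]
width: 0.027
finger_force: 59.2
```

Call:
drive_tool([
  [[0,0,-0.05],[0,0,0]],
  [[0,0,-0.1],[0,0,0]],
  [[0,0,-0.1],[0,0,0]],
])

```text
clock: 34.03
position: [0.6307, 0.1535, 0.0944]
eef_rot: [[-0.446, 0.895, 0.001], [0.895, 0.446, 0.0], [-0.0, 0.001, -1.0]]
wrist_force: [-1.9, -0.4, 5.8]
width: 0.027
finger_force: 59.8
```

Seated at the predicted 94 mm. Releasing and backing away straight up, then checking.

Call:
drive_tool([
  [[0,0,0],[0,0,0]],
  [[0,0,0],[0,0,0]],
  [[0,0,0],[0,0,0]],
  [[0,0,0],[0,0,0]],
  [[0,0,0],[0,0,0]],
  [[0,0,1],[0,0,0]],
  [[0,0,3],[0,0,0]],
  [[0,0,5],[0,0,0]],
  [[0,0,8],[0,0,0]],
  [[0,0,10],[0,0,0]],
  [[-4,-4,12],[0,0,0]],
  [[-7,-7,12],[0,0,0]],
  [[-10,-10,12],[0,0,0]],
  [[-10,-10,12],[0,0,0]],
  [[-10,-10,12],[0,0,0]],
], gripper=-0.2)

```text
clock: 35.28
position: [0.5271, 0.0511, 0.2147]
eef_rot: [[-0.444, 0.896, -0.001], [0.896, 0.444, -0.002], [-0.001, -0.002, -1.0]]
wrist_force: [0.8, 0.2, -0.2]
width: 0.0515
finger_force: 0.0
```

```bash
python3 - <<'E'
from h import *
im=[]
for n,x,y in(("scene",337,200),("side",318,190)):
    c=cam(n);P=cloud(c);hsv=cv2.cvtColor(c["image"],cv2.COLOR_RGB2HSV)
    o=(hsv[...,0]<18)&(hsv[...,1]>130)&(np.hypot(P[...,0]-.63,P[...,1]-.155)<.05);q=P[o]
    w=q[q[:,2]>np.percentile(q[:,2],98)-.004];print(n,np.percentile(q[:,2],[2,50,98]).round(4),cv2.minAreaRect(q[:,:2].astype(np.float32)))
    im.append(cv2.resize(c["image"][y-70:y+50,x-60:x+60],(390,390),interpolation=cv2.INTER_CUBIC))
    j=P[(np.hypot(P[...,0]-.808,P[...,1]+.027)<.06)&(np.abs(P[...,2]-.098)<.004)];print(" jar",cv2.minEnclosingCircle(j[:,:2].astype(np.float32)))
cv2.imwrite("pics/end.png",np.hstack(im)[:,:,::-1])
E
```

```text
scene [0.0826 0.0957 0.1046] ((0.6310403347015381, 0.15218469500541687), (0.028719644993543625, 0.052379291504621506), 50.40074920654297)
 jar ((0.8068723082542419, -0.028579071164131165), 0.04321847856044769)
side [0.0813 0.0932 0.1041] ((0.6281657218933105, 0.1527874767780304), (0.028578132390975952, 0.050712667405605316), 48.49907684326172)
 jar ((0.8063342571258545, -0.026267360895872116), 0.04368830844759941)
```

View pics/end.png

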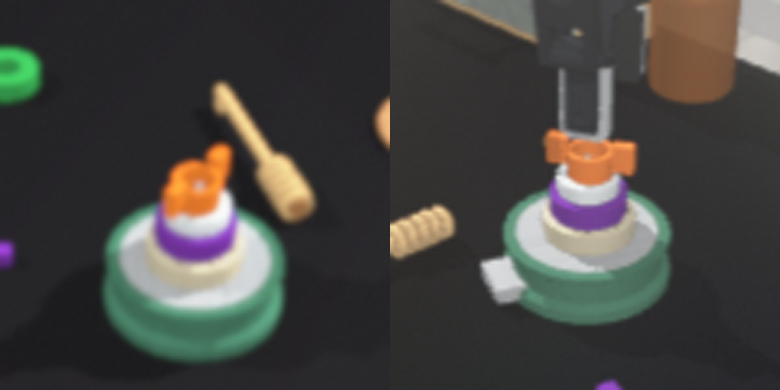

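The stack is complete and flat: burr, spacer, plate and nut, with the nut's top at about 104 mm (78 + 25 expected). The jar hasn't moved and the gripper is clear.

```bash
python3 -c "
from workcell import robot
print(robot.finish_job())"
```

```text
the job is handed in; nothing more can be done
None
```

The mill is back together: burr, purple spacer, aluminium plate and wing nut sit flat on the spindle in that order, the jar is where it was, and the job was handed in at about 35 s of the 134 s allowed.

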